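# Tip the tea carton into its bay

### The arm

A 7-joint arm with a two-finger parallel gripper is mounted at the origin on a cart in front of the work surface, level with it; the furniture and walls round the work are solid. World frame = base frame: x ahead of the robot, y to its left, z up, the work surface at z = 0. Lengths are in m, angles in rad, forces in N, time in s.
With the tool pointing down it reaches from about 0.4 to 0.85 m from the base axis. Payload 10.4 kg.
Tool frame: the origin (TCP) lies between the finger pads; the fingertips stand 17 mm ahead of it and the grasp point (between the pads) lies 2 mm behind it; z points along the fingers, y is the line along which they close (so a half turn about z gives the same grasp; the last joint's range is limited). The gripper opens to 85 mm and grips with 20 to 120 N. Pads are 22 mm wide; open, the fingers measure 114 mm over their backs; the gripper's body (76 mm by 85 mm) begins 54 mm behind the grasp point. The pads swing forward as they close: fully open they stand 13 mm farther back than shut.
Start: joints at [1.22, 0.332, -0.065, 1.46, 0.022, 1.35, -0.088], TCP at [0.201, -0.592, 0.248] pointing down, gripper open.
Joint ranges: [-2.6, 2.6], [-0.5, 2.12], [-1.47, 1.34], [0.16, 2.42], [-1.27, 4.41], [0.06, 2.06], [-2.6, 2.6]. Speed limits (rad/s): [2.22, 2.22, 2.79, 2.79, 3.14, 3.14, 3.14].

### API

Orientations are given as a unit quaternion [x, y, z, w].
In Python, from workcell import readout, imaging, manip gives the robot as it stands. The module is installed in compiled form; this text tells all that it offers.
- The arm moves only by the shell command python3 -m crank 'ROWS' [OPENING] [FORCE]. ROWS is JSON, a list of rows, each a list of 4 numbers: the shift along the tool's x, y, z as a fraction of full scale, then the turn about the tool's z as a fraction of full scale. In form: [[x, y, z, yaw], ...]. A call has 1 to 5 rows; each row is the pose to reach, as a shift and turn from the pose commanded when the call began, along the tool's axes at that moment; what a row does not reach only later rows make up. Full scale, the value 1, is 400 mm for a shift and 60 degrees for a turn. A row lasts 1/12 s, in which the tool goes at most 41.7 mm and 7.16 degrees, less where a joint would pass 70% of its speed; a pose out of reach is approached as far as the arm can. A call with a number of a shift or a turn outside -1 to 1 is refused whole. A call with a gripper value outside its range is refused whole. OPENING is the gripper command: -1 is shut, 1 is fully open, values between are in proportion, set as the call begins (- or left out, the last holds). The fingers move at their own pace and stop on an object; FORCE is the grip in N (left out, the last holds). Time passes only in rows, so rows that repeat a pose let the fingers close. It gives the time, the measured TCP pose, the force, the opening and the grip force at its end, in the units of the state.
- readout.get_obs(): the state, without advancing time (a new reading comes with each control period).
- imaging.camera(name): name is "scene" or "side" or "wrist"; returns a dict with "color" (400x640x3 uint8, red, green, blue), "fx", "fy", "cx", "cy" (pixels), "k1" (the pictures are not rectified: a ray, as slopes to the right and down, at radius r is drawn at 1 + k1 r^2 times it, then the intrinsics apply), "rvec" (rotation vector, rad) and "tvec" (3), from world to camera coordinates, as OpenCV has them. Camera axes: x right, y down, z forward; pixel columns grow to the right and rows downward; lengths in m; the calibration is good to about 2 mm. A picture is of the moment at which its call begins. There is no depth.
- manip.hand_in(): hands the job in; it is judged then, once.
The state is a dict: "clock": time; "joint_pos": joint angles; "joint_velocities": joint speeds; "tau": joint torques, N m; "position": TCP position; "ee_rot": TCP orientation; "ft_force": force on the tool from outside, world axes, zero at the start; "torque": the same for the moment, N m; "grip_width": opening from 0.0 (shut) to 1.0 (fully open); "grasp_force": force on a finger pad.
Only numpy, scipy, OpenCV 4.12 (cv2) and the standard library are available. Lean on these libraries where they do the work, as an engineer would, in place of code of your own. Each camera call takes 0.05 s, during which the arm holds its last target. There are 200 camera calls.

### The job

The tea carton stands on end in front of the open end of the low three-sided wooden bay on the worktop. Tip it over with a push so that it falls top first into the bay and lies flat between the two side rails, then push it along the worktop until its top end rests squarely against the rail at the far end. Only push it, do not lift or carry it, and leave the tin and the spice jar alone.

Things in the scene. Friction and masses are not known exactly. Their poses are not given: they have to be found in the camera images.
- carton: Tea carton, a closed rigid box standing on end on the worktop: 71 mm (its x) by 74 mm (its y) by 126 mm high, 0.15 to 0.31 kg. Origin at the centre of its underside as it stands, z up along its length, x toward the bay within a few degrees. Its face on the bay side stands 5 to 25 mm short of the bay's mouth. It turns with its frame as it falls.
- carton_mid (a point): The centre of the carton and of its mass, 63 mm above its underside as it stands, 36 mm above the worktop once it lies flat. Pushed above 80 mm height the carton tips over its far bottom edge without sliding much, and falls by itself once the pusher has gone some 60 mm.
- carton_top (a point): The centre of the carton's top end face, 126 mm from its origin; this face is to meet the end rail.
- bay: Low three-sided bay of pale wooden rails, fixed on the worktop, its cork floor flush with it: inside 150 mm long (its x) by 112 mm wide (its y); rails 12 mm thick, 14 mm high on both long sides and at the far end. Origin at the centre of the floor; x points from the open mouth (x = -75 mm) to the inner face of the end rail (x = +75 mm), z up.
- bay_end (a point): Middle of the end rail's inner face, at floor height.
- tin: Food tin, 76 mm diameter, 58 mm high, standing; origin at the centre of its underside. A bystander.
- spice: Spice jar with a red cap, 45 mm diameter, 106 mm high, standing; origin at the centre of its underside. A bystander.
There are look-alikes about, which are no part of the job. Leave any pink or yellow look-alike of the carton alone.

How it is judged:
By the outcome, as a careful person would: the job done as asked, in the order asked, and still so for the second after the job is handed in, with the robot touching nothing.
It also fails if it takes over 45 s, if anything falls off the work surface, if the arm or the gripper's body presses on something with over 40 N, if the wrist force passes 120 N, or if a joint passes its speed limit or range.

## Working session

There is one attempt and no reset: what is moved stays moved. The work goes in short steps, Python scripts to look and compute and a shell command to move; the robot and the scene stay as the last step left them, time stands still between calls to the robot, and variables do not carry over. Pictures are saved under pics/ and viewed, at most 10 in all, crops included, and the job is handed in when it is done.

```bash
mkdir -p pics
cat > h.py <<'E'
import numpy as np, cv2
from scipy.spatial.transform import Rotation as R
from workcell import readout, imaging, manip
def cam(n):
    c=imaging.camera(n); return c
def save(c,f): cv2.imwrite('pics/'+f, c['color'][:,:,::-1])
def K(c): return np.array([[c['fx'],0,c['cx']],[0,c['fy'],c['cy']],[0,0,1.]])
def rays(c,px):
    d=np.array([c['k1'],0,0,0,0.])
    u=cv2.undistortPoints(np.array(px,float).reshape(-1,1,2),K(c),d).reshape(-1,2)
    M=cv2.Rodrigues(np.array(c['rvec'],float))[0]
    return -M.T@np.array(c['tvec'],float).ravel(), np.c_[u,np.ones(len(u))]@M
def onz(c,px,z):
    o,d=rays(c,px); return o+d*((z-o[2])/d[:,2])[:,None]
def proj(c,P):
    return cv2.projectPoints(np.array(P,float).reshape(-1,1,3),np.array(c['rvec'],float),np.array(c['tvec'],float),K(c),np.array([c['k1'],0,0,0,0.]))[0].reshape(-1,2)
E
python3 - <<'E'
from h import *
for n in("scene","side"):
    c=cam(n); save(c,n+'0.png')
o=readout.get_obs(); print(o['clock'],o['position'],R.from_quat(o['ee_rot']).as_matrix().round(3))
E
```

```text
0.1 [ 0.20113385 -0.59144154  0.24762026] [[ 0.947  0.322 -0.   ]
 [ 0.322 -0.947  0.001]
 [-0.    -0.001 -1.   ]]
```

View pics/scene0.png

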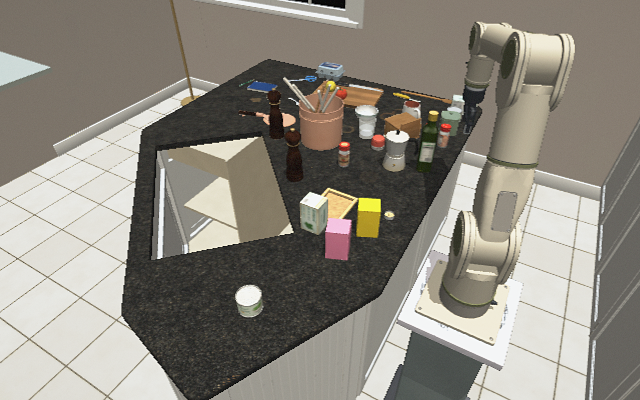

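View pics/side0.png

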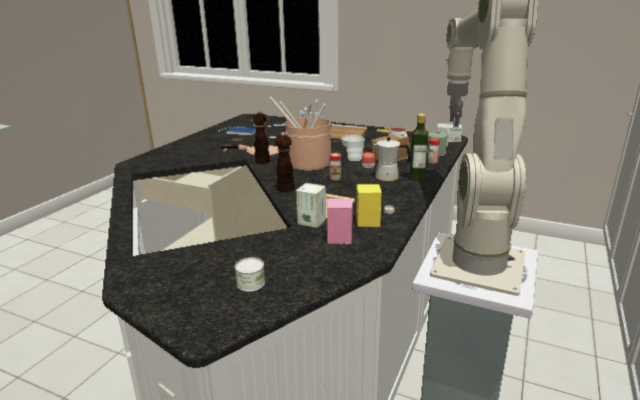

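The scene view shows three candidates: a white/green carton at (313,213), a pink one at (338,240) and a yellow one at (369,218). The bay is at (337,203). The white one fits, because it stands at the bay's mouth and the other two are named look-alikes. The tin is at (249,300) and the spice jar at (344,153). I'll confirm with an enlarged crop.

Run:
```python
from h import *
a=cv2.imread('pics/scene0.png')[165:275,270:410]; b=cv2.imread('pics/side0.png')[165:275,270:410]
f=lambda i:cv2.resize(i,None,fx=5.3,fy=5.3,interpolation=cv2.INTER_CUBIC)
cv2.imwrite('pics/crop0.png',f(a))
c=cam('scene')
for n,p in dict(carton_near=(314,234),bay=(337,203)).items(): print(n,onz(c,[p],0).round(3))
for n in('scene','side'):
    c=cam(n);print(n,rays(c,[(320,200)])[0].round(3),c['fx'])
```

```text
carton_near [[ 0.534 -0.024  0.   ]]
bay [[ 0.542 -0.216  0.   ]]
scene [-0.002  0.875  1.032] 410.3288041107722
side [-0.089  1.234  0.723] 471.86654689575636
```

View pics/crop0.png

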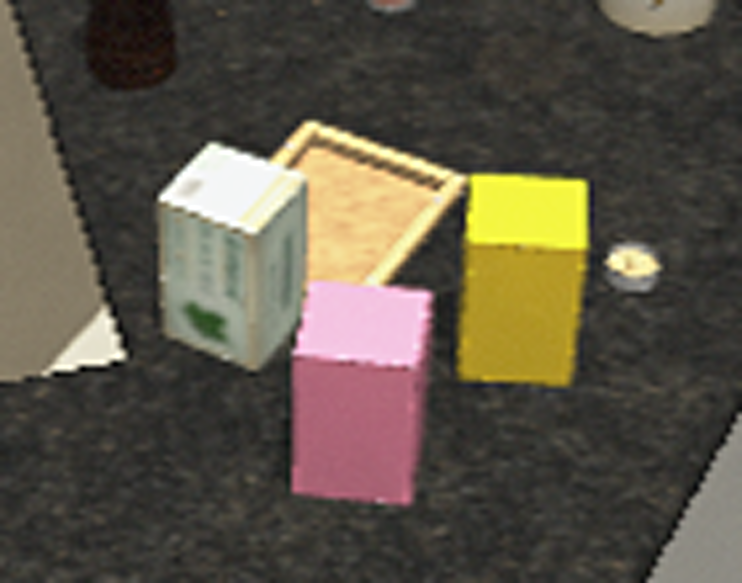

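The crop confirms it. The white/green carton has its top corners at crop (210,143), (307,180), (250,236), (159,200) and stands at the bay's open end. The pink carton is close in front and the yellow one is to the right. The end rail's outer corners are at crop (310,122) and (467,178).

Run:
```python
from h import *
c=cam('scene')
g=lambda L:[(270+(x+.5)/5.3-.5,165+(y+.5)/5.3-.5) for x,y in L]
T=onz(c,g([(210,143),(307,180),(250,236),(159,200)]),.126)[:,:2]; B=onz(c,g([(256,369),(165,332),(303,322)]),0)[:,:2]
print('top',T.round(3),T.mean(0)); print([np.linalg.norm(T[i]-T[i-1]).round(3) for i in range(4)]); print('base',B.round(3))
r=onz(c,g([(310,122),(467,178),(380,285)]),.014)[:,:2]; print('rail outer',r.round(3))
i=onz(c,g([(318,148),(440,193)]),.0)[:,:2]; print('inner floor',i.round(3))
for n,a,b in(('rail',r[0],r[1]),('rs',r[2],r[1]),('carton',T[0],T[1]),('c2',T[3],T[2]),('c3',T[3],T[0]),('c4',T[2],T[1])): print(n,np.degrees(np.arctan2(*(b-a)[::-1])))
print('pink top',onz(c,g([(310,283),(432,292),(416,365),(295,355)]),.126)[:,:2].round(3));print('yellow',onz(c,g([(470,178),(587,180),(580,250),(468,243)]),.126)[:,:2].round(3))
```

```text
top [[ 0.59  -0.09 ]
 [ 0.516 -0.088]
 [ 0.52  -0.021]
 [ 0.589 -0.023]] [ 0.55376518 -0.05536658]
[np.float64(0.067), np.float64(0.075), np.float64(0.067), np.float64(0.069)]
base [[ 0.521 -0.03 ]
 [ 0.594 -0.03 ]
 [ 0.516 -0.086]]
rail outer [[ 0.611 -0.268]
 [ 0.478 -0.267]
 [ 0.481 -0.132]]
inner floor [[ 0.598 -0.259]
 [ 0.495 -0.257]]
rail 179.27558471823232
rs -90.94387454628753
carton 178.41452089520044
c2 178.5636505386185
c3 -88.80219536875461
c4 -94.03841184098822
pink top [[ 0.466 -0.001]
 [ 0.397 -0.031]
 [ 0.377  0.031]
 [ 0.443  0.059]]
yellow [[ 0.424 -0.142]
 [ 0.356 -0.178]
 [ 0.333 -0.112]
 [ 0.397 -0.083]]
```

Run:
```python
from h import *
a=cam('scene');b=cam('side')
def tri(p,q):
    o,d=rays(a,[p]);o2,e=rays(b,[q]);d=d[0];e=e[0]
    s=np.linalg.lstsq(np.c_[d,-e],o2-o,rcond=None)[0]; return ((o+s[0]*d+o2+s[1]*e)/2).round(3)
print('bottle',tri((433,112),(422,115)));print('spoon',tri((285,80),(271,98)));print('spoon2',tri((341,94),(326,123)))
print('moka',tri((397,130),(387,142)),'pepper',tri((292,128),(284,134)))
print('potbase',onz(a,[(322,147)],0).round(3),'potrim',tri((303,97),(288,124)))
print('tin',onz(a,[(249,312)],0),'spice',onz(a,[(344,165),(377,148)],0))
P=np.array(readout.get_obs()['position']);M=R.from_quat(readout.get_obs()['ee_rot']).as_matrix()
for t in((.20,-.59,.46),(.55,.045,.46),(.5,-.35,.46)): print(t,(M.T@(np.array(t)-P)/.4).round(3))
```

```text
bottle [ 0.333 -0.62   0.26 ]
spoon [ 0.956 -0.506  0.301]
spoon2 [ 0.857 -0.85   0.119]
moka [ 0.48  -0.65   0.121] pepper [ 0.79  -0.303  0.217]
potbase [[ 0.79  -0.537  0.   ]] potrim [ 0.981 -0.688  0.141]
tin [[0.53670131 0.35414154 0.        ]] spice [[ 0.63530497 -0.458343    0.        ]
 [ 0.56452765 -0.65506325  0.        ]]
(0.2, -0.59, 0.46) [-0.002 -0.005 -0.529]
(0.55, 0.045, 0.46) [ 1.338 -1.226 -0.529]
(0.5, -0.35, 0.46) [ 0.902 -0.332 -0.529]
```

```bash
cat > st.py <<'E'
from h import *
import sys
o=readout.get_obs();P=np.array(o['position']);M=R.from_quat(o['ee_rot']).as_matrix()
print('t',round(o['clock'],2),P.round(4),'yaw',np.degrees(np.arctan2(M[1,0],M[0,0])).round(2),'tilt',M[:,2].round(3),'F',np.round(o['ft_force'],1),'w',o['grip_width'],'j',np.round(o['joint_pos'],2))
for a in sys.argv[1:]: print(a,(M.T@(np.array(eval(a))-P)/.4).round(3))
E
python3 -m crank '[[0,0,-0.1,0],[0,0,-0.2,0],[0,0,-0.3,0],[0,0,-0.4,0],[0,0,-0.4,0]]' -0.05; python3 st.py '(.42,-.42,.41)' '(.55,.05,.41)'
```

```text
clock: 0.82
position: [0.2017, -0.5928, 0.4174]
ee_rot: [0.987, 0.163, 0.001, 0.006]
ft_force: [0.7, -1.3, 1.8]
grip_width: 0.473
grasp_force: 0.0
t 0.82 [ 0.2017 -0.5928  0.4174] yaw 18.77 tilt [ 0.005 -0.011 -1.   ] F [ 0.7 -1.3  1.8] w 0.47290530647279105 j [ 1.21  0.3  -0.05  1.15  0.02  1.68 -0.08]
(.42,-.42,.41) [ 0.656 -0.234  0.016]
(.55,.05,.41) [ 1.342 -1.241  0.005]
```

```bash
python3 -m crank '[[0.09,-0.03,0,-0.1],[0.18,-0.07,0,-0.2],[0.27,-0.1,0,-0.3],[0.36,-0.14,0,-0.4],[0.45,-0.17,0,-0.5]]' >/dev/null; python3 st.py '(.55,-.3,.41)' '(.55,.06,.41)'
```

```text
t 1.23 [ 0.3509 -0.4677  0.4087] yaw 49.08 tilt [ 0.    -0.001 -1.   ] F [ 0.3 -0.7  0.7] w 0.4811805240014089 j [ 1.03  0.22 -0.23  1.27  0.05  1.65  0.1 ]
(.55,-.3,.41) [ 0.643  0.102 -0.003]
(.55,.06,.41) [ 1.323 -0.488 -0.004]
```

```bash
python3 -m crank '[[0.1,0,0,-0.1],[0.2,0,0,-0.2],[0.3,0,0,-0.3],[0.4,-0.02,0,-0.4],[0.5,-0.03,0,-0.5]]' >/dev/null; python3 st.py '(.55,-.05,.41)' '(.55,.06,.41)'
```

```text
t 1.65 [ 0.4732 -0.3091  0.4085] yaw 79.08 tilt [ 0. -0. -1.] F [ 0.8 -0.4 -0.9] w 0.4734639450881157 j [ 0.83  0.19 -0.4   1.32  0.08  1.65  0.25]
(.55,-.05,.41) [ 0.672  0.066 -0.004]
(.55,.06,.41) [ 0.942  0.014 -0.004]
```

```bash
python3 -m crank '[[0.1,0.02,0,-0.1],[0.2,0.04,0,-0.18],[0.3,0.05,0,-0.18],[0.4,0.06,0,-0.18],[0.45,0.065,0,-0.18]]' >/dev/null; python3 st.py '(.55,.075,.41)'
python3 - <<'E'
from h import *
c=cam('wrist');save(c,'w1.png')
E
```

```text
t 2.07 [ 0.534  -0.1338  0.4087] yaw 89.91 tilt [ 0.001  0.001 -1.   ] F [0.1 0.9 0.5] w 0.47792849645747526 j [ 0.63  0.17 -0.55  1.35  0.09  1.65  0.1 ]
(.55,.075,.41) [ 0.522  0.039 -0.003]
```

View pics/w1.png

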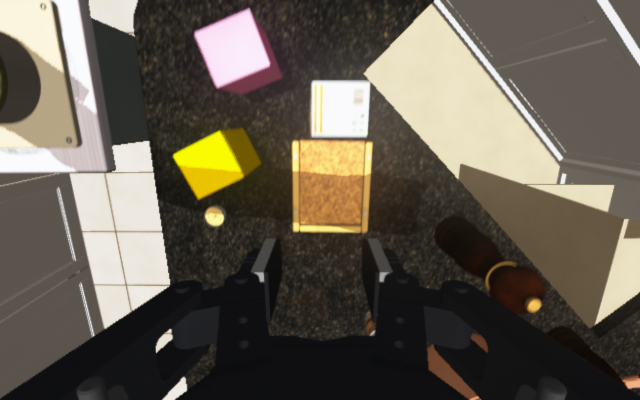

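The wrist view shows the carton's white top at x 311–369, y 80–137, and the bay below it with rails at x 292–372, y 140–233. They line up well. I'll fit both using masks.

```bash
cat > fit.py <<'E'
from h import *
def rect(m,c,z):
    m=cv2.morphologyEx(m.astype(np.uint8)*255,cv2.MORPH_OPEN,np.ones((3,3)))
    k=max(cv2.findContours(m,cv2.RETR_EXTERNAL,cv2.CHAIN_APPROX_NONE)[0],key=cv2.contourArea)
    w=onz(c,k.reshape(-1,2),z)[:,:2]
    r=cv2.minAreaRect((w*1000).astype(np.float32)); print('centre',np.round(r[0],1),'size',np.round(r[1],1),'ang',round(r[2],2)); print(cv2.boundingRect(k),cv2.boxPoints(r).round(1).tolist())
E
python3 - <<'E'
from fit import *
c=cam('wrist');I=c['color'];h=cv2.cvtColor(I,cv2.COLOR_RGB2HSV).astype(int)
roi=np.zeros(I.shape[:2],bool);roi[60:250,285:385]=1
wh=roi&(h[...,2]>150)&(h[...,1]<70); wh[139:]=0
rect(wh,c,.126)
bay=roi&(h[...,0]>5)&(h[...,0]<30)&(h[...,1]>70)&(h[...,2]>110); bay[:138]=0
rect(bay,c,.014)
E
python3 st.py
```

```text
centre [556.7 -57.3] size [74.6 64.7] ang 0.17
(310, 86, 59, 53) [[519.2999877929688, -25.0], [519.4000244140625, -89.69999694824219], [594.0999755859375, -89.5], [593.9000244140625, -24.799999237060547]]
centre [ 549.7 -187.2] size [165.3 136.6] ang 88.81
(291, 143, 81, 93) [[479.70001220703125, -268.5], [616.2999877929688, -271.29998779296875], [619.7000122070312, -106.0], [483.1000061035156, -103.19999694824219]]
t 2.17 [ 0.534  -0.1345  0.4087] yaw 90.01 tilt [ 0.001  0.001 -1.   ] F [ 0.2 -0.8  0.7] w 0.47726832187669904 j [ 0.63  0.17 -0.55  1.35  0.09  1.65  0.1 ]
```

```bash
python3 -m crank '[[0.1,0.02,0,0],[0.2,0.04,0,0],[0.3,0.057,0,0],[0.4,0.057,0.05,0],[0.41,0.057,0.1,0]]' >/dev/null; python3 st.py '(.557,.03,.115)'
```

```text
t 2.58 [0.557  0.0312 0.3693] yaw 90.02 tilt [ 0.003  0.003 -1.   ] F [-0.1  0.5  0.1] w 0.4794083469949359 j [ 0.42  0.2  -0.66  1.41  0.12  1.57 -0.23]
(.557,.03,.115) [-0.005 -0.002  0.636]
```

```bash
python3 -m crank '[[0,0,0.1,0],[0,0,0.2,0],[0,0,0.3,0],[0,0,0.4,0],[0,0,0.5,0]]' >/dev/null;python3 -m crank '[[0,0,0.08,0],[0,0,0.13,0],[0,0,0.13,0],[0,0,0.13,0],[0,0,0.13,0]]' >/dev/null; python3 st.py '(.557,-.01,.115)' '(.557,-.08,.115)'
```

```text
t 3.42 [0.5581 0.0239 0.118 ] yaw 89.54 tilt [ 0.002 -0.    -1.   ] F [ 1.1 -0.   0.5] w 0.47895929775930174 j [ 0.4   0.37 -0.63  1.77  0.24  1.08 -0.31]
(.557,-.01,.115) [-0.085 -0.002  0.007]
(.557,-.08,.115) [-0.26  -0.001  0.007]
```

```bash
python3 -m crank '[[-0.04,0,0,0],[-0.07,0,0,0],[-0.09,0,0,0],[-0.11,0,0,0],[-0.13,0,0,0]]' >/dev/null; python3 st.py
python3 - <<'E'
from h import *
a=cam('scene');cv2.imwrite('pics/s2.png',cv2.resize(a['color'][150:260,260:400,::-1],None,fx=4,fy=4))
E
```

```text
t 3.83 [ 0.5571 -0.0283  0.1171] yaw 89.56 tilt [ 0.001  0.    -1.   ] F [0.  1.2 1.3] w 0.4720973734698255 j [ 0.48  0.36 -0.6   1.77  0.23  1.08 -0.21]
```

View pics/s2.png

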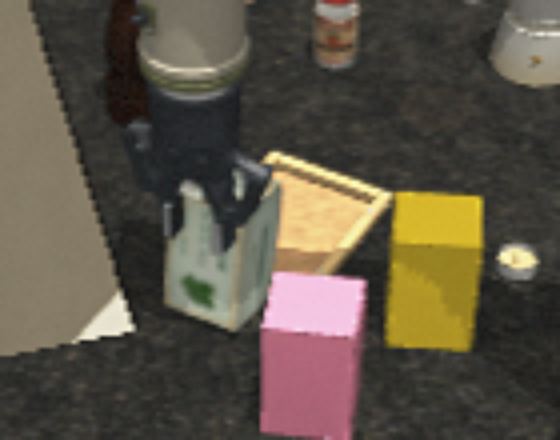

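Both fingertips are on the upper back face of the carton, at crop (170,215) and (225,235), and it is starting to tip. I'll continue the push.

```bash
python3 -m crank '[[-0.03,0,0,0],[-0.06,0,0,0],[-0.09,0,0,0],[-0.12,0,0,0],[-0.14,0,0,0]]' >/dev/null; python3 st.py
python3 -m crank '[[0,0,0,0],[0.1,0,0,0],[0.2,0,0,0],[0.3,0,0,0],[0.3,0,0,0]]' >/dev/null; python3 st.py
python3 - <<'E'
from h import *
a=cam('scene');cv2.imwrite('pics/s3.png',cv2.resize(a['color'][150:260,260:400,::-1],None,fx=4,fy=4))
E
```

```text
t 4.3 [ 0.556  -0.0863  0.1161] yaw 89.48 tilt [-0.    -0.001 -1.   ] F [ 0.   0.3 -0.4] w 0.47765648628359764 j [ 0.56  0.37 -0.58  1.76  0.22  1.08 -0.1 ]
t 4.72 [0.5563 0.0465 0.117 ] yaw 90.2 tilt [ 0.001  0.005 -1.   ] F [-0.6  1.  -0.3] w 0.4730456105240981 j [ 0.38  0.37 -0.64  1.77  0.24  1.08 -0.34]
```

View pics/s3.png

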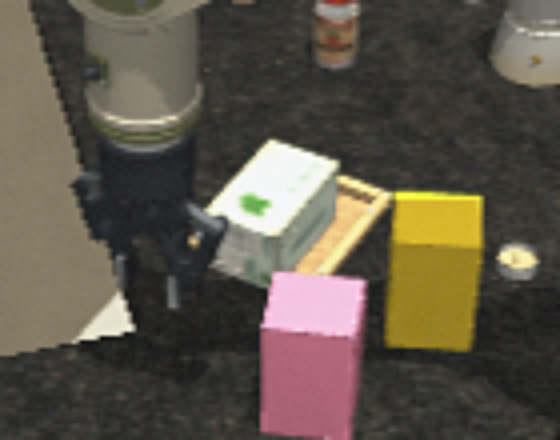

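The carton has fallen top first into the bay and lies flat. Its upper face has corners at crop (275,140), (338,175) and (270,237). I'll measure it with the wrist camera.

```bash
python3 - <<'E'
from h import *
a=cam('scene')
g=lambda L:[(260+(x+.5)/4-.5,150+(y+.5)/4-.5) for x,y in L]
print(onz(a,g([(275,140),(338,175),(270,237)]),.071).round(3), onz(a,g([(268,287)]),0).round(3))
c=cam('wrist');save(c,'w2.png')
E
python3 st.py '(.553,.0,.045)'
```

```text
[[ 0.584 -0.221  0.071]
 [ 0.508 -0.203  0.071]
 [ 0.52  -0.095  0.071]] [[ 0.527 -0.104  0.   ]]
t 4.87 [0.557  0.0367 0.1162] yaw 89.67 tilt [-0. -0. -1.] F [0.4 1.1 0.7] w 0.4761979668027903 j [ 0.38  0.37 -0.63  1.77  0.24  1.08 -0.34]
(.553,.0,.045) [-0.092 -0.01   0.178]
```

View pics/w2.png

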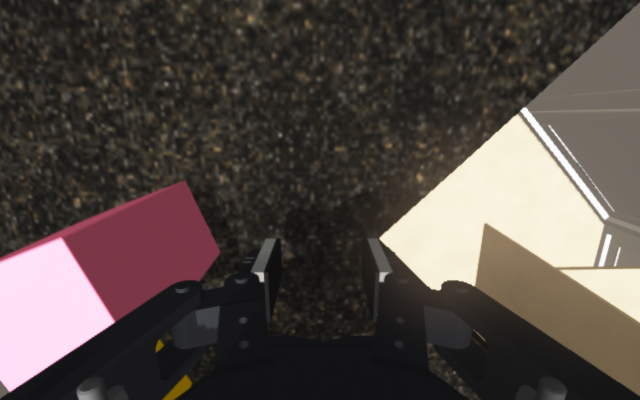

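```bash
python3 -m crank '[[0,-0.01,0.08,0.015],[0,-0.01,0.15,0.015],[0,-0.01,0.178,0.015],[-0.04,-0.01,0.178,0.015],[-0.08,-0.01,0.178,0.015]]' >/dev/null; python3 -m crank '[[0,0,0,0],[0,0,0,0]]' >/dev/null; python3 st.py '(.552,-.085,.045)' '(.551,-.121,.045)'
```

```text
t 5.45 [0.5532 0.0025 0.0454] yaw 88.5 tilt [ 0.    -0.001 -1.   ] F [-0.2  0.4 -0.2] w 0.4769908604488251 j [ 0.41  0.45 -0.59  1.83  0.3   0.95 -0.34]
(.552,-.085,.045) [-0.219  0.003  0.001]
(.551,-.121,.045) [-0.309  0.003  0.001]
```

```bash
python3 -m crank '[[-0.06,0,0,0],[-0.12,0,0,0],[-0.16,0,0,0],[-0.19,0,0,0],[-0.21,0,0,0]]' >/dev/null; python3 st.py; python3 -m crank '[[-0.015,0,0,0],[-0.03,0,0,0],[-0.045,0,0,0],[-0.06,0,0,0],[-0.06,0,0,0]]' >/dev/null; python3 st.py
python3 - <<'E'
from h import *
a=cam('scene');cv2.imwrite('pics/s4.png',cv2.resize(a['color'][150:260,260:400,::-1],None,fx=5,fy=5,interpolation=cv2.INTER_CUBIC))
E
```

```text
t 5.87 [ 0.5511 -0.0808  0.0454] yaw 88.62 tilt [ 0. -0. -1.] F [ 0.1  0.6 -0.4] w 0.4749268361625495 j [ 0.53  0.45 -0.56  1.82  0.29  0.95 -0.18]
t 6.28 [ 0.5504 -0.1047  0.0451] yaw 88.64 tilt [ 0.    -0.001 -1.   ] F [ 0.3 -0.6 -0.5] w 0.4702692698670648 j [ 0.57  0.46 -0.55  1.81  0.29  0.95 -0.13]
```

View pics/s4.png

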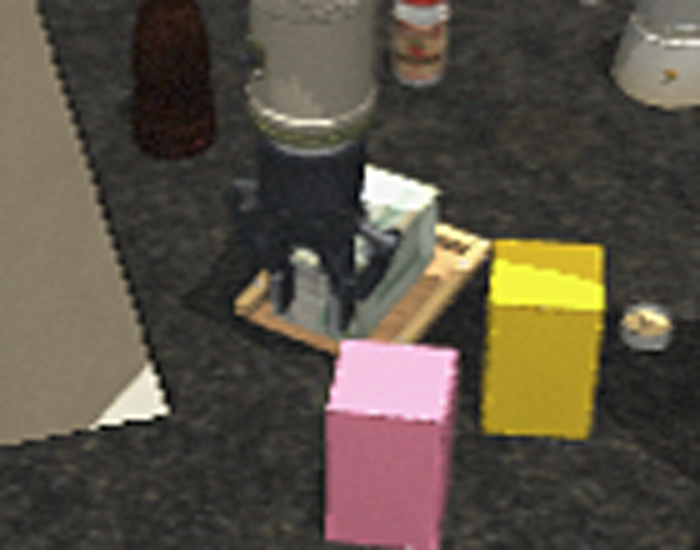

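The carton is inside the bay with its bottom end past the mouth, its side now parallel to the right rail, and a gap left at the end. Next I creep in while watching the force.

```bash
python3 -m crank '[[-0.01,0,0,0],[-0.02,0,0,0],[-0.03,0,0,0],[-0.035,0,0,0],[-0.035,0,0,0]]' >/dev/null; python3 st.py;  python3 -m crank '[[-0.005,0,0,0],[-0.01,0,0,0],[-0.01,0,0,0]]' >/dev/null; python3 st.py
```

```text
t 6.75 [ 0.55   -0.1185  0.0451] yaw 88.63 tilt [-0. -0. -1.] F [-0.5  0.2  0.8] w 0.4749352060628156 j [ 0.58  0.46 -0.55  1.81  0.29  0.95 -0.11]
t 7.0 [ 0.55   -0.1197  0.0452] yaw 88.78 tilt [-0.     0.002 -1.   ] F [-1.4  6.8  2.4] w 0.4740998729637153 j [ 0.59  0.46 -0.55  1.81  0.28  0.95 -0.1 ]
```

```bash
python3 -m crank '[[-0.004,0,0,0],[-0.006,0,0,0],[-0.006,0,0,0]]' >/dev/null; python3 st.py;  python3 -m crank '[[-0.005,0,0,0],[-0.005,0,0,0],[-0.005,0,0,0]]' >/dev/null; python3 st.py
```

```text
t 7.25 [ 0.5502 -0.1201  0.0454] yaw 88.88 tilt [-0.     0.004 -1.   ] F [-2.4 12.8  5. ] w 0.4743184765590205 j [ 0.59  0.46 -0.55  1.81  0.28  0.95 -0.09]
t 7.5 [ 0.5507 -0.1206  0.0458] yaw 88.95 tilt [ 0.001  0.005 -1.   ] F [-1.2 16.5  7.3] w 0.4788476042158518 j [ 0.59  0.46 -0.55  1.8   0.28  0.95 -0.09]
```

Firmly seated at about 16 N. I'll back off, go up and over, and look down from above.

```bash
python3 -m crank '[[0.03,0,0,0],[0.09,0,0,0],[0.18,0,0,0],[0.25,0,-0.05,0],[0.28,0,-0.12,0]]' >/dev/null; python3 -m crank '[[0,0,-0.1,0],[0,0,-0.2,0],[0,0,-0.3,0],[0,0,-0.4,0],[0,0,-0.5,0]]' >/dev/null; python3 -m crank '[[0,0,-0.1,0],[0,0,-0.2,0],[-0.1,0,-0.25,0],[-0.2,0,-0.25,0],[-0.3,0,-0.25,0]]' >/dev/null; python3 -m crank '[[-0.1,0,0,0],[-0.2,0,0,0],[-0.25,0,0,0],[-0.25,0,0,0],[-0.25,0,0,0]]' >/dev/null; python3 st.py
python3 - <<'E'
from h import *
c=cam('wrist');save(c,'w3.png')
E
```

```text
t 9.17 [ 0.547  -0.2353  0.3926] yaw 88.52 tilt [-0.001  0.    -1.   ] F [-0.3  0.2  1. ] w 0.47539812734091763 j [ 0.72  0.28 -0.51  1.26  0.13  1.64  0.21]
```

View pics/w3.png

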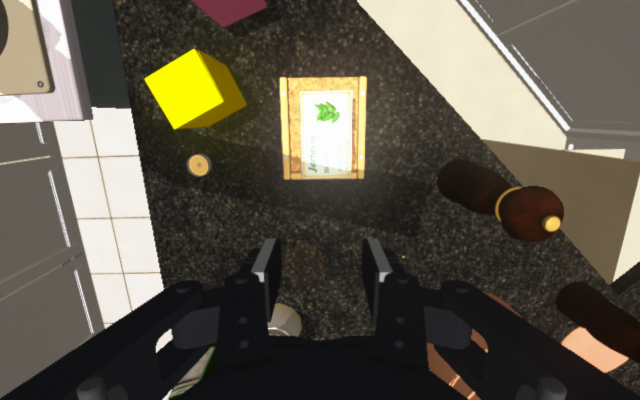

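The carton lies flat between the rails at x 300–353, y 91–177. Its top end is at the end rail (y≈178) and its sides look parallel to the rails. One numeric check of squareness before I hand it in.

Run:
```python
from fit import *
c=cam('wrist');I=c['color'];h=cv2.cvtColor(I,cv2.COLOR_RGB2HSV).astype(int)
roi=np.zeros(I.shape[:2],bool);roi[70:195,275:372]=1
wh=roi&(h[...,2]>140)&(h[...,1]<60)
wh=cv2.morphologyEx(wh.astype(np.uint8),cv2.MORPH_CLOSE,np.ones((9,9)))
rect(wh,c,.071)
bay=roi&(h[...,0]>5)&(h[...,0]<30)&(h[...,1]>60)&(h[...,2]>110)
rect(bay,c,.014)
```

```text
centre [ 561.8 -194. ] size [123.1  91. ] ang 88.84
(299, 92, 66, 88) [[515.0, -254.60000610351562], [606.0999755859375, -256.5], [608.5, -133.39999389648438], [517.5, -131.60000610351562]]
centre [ 550.2 -187.2] size [162.6 138.2] ang 88.85
(280, 77, 87, 104) [[479.5, -267.0], [617.5999755859375, -269.79998779296875], [620.9000244140625, -107.30000305175781], [482.70001220703125, -104.5]]
```

```bash
python3 -c "
from workcell import manip; print(manip.hand_in())"
```

```text
the job is handed in; nothing more can be done
None
```

I tipped the carton top first into the bay and pushed it until its top end sat square against the end rail. The last wrist view puts it within about 1 mm of the rail and parallel to it. The arm stayed clear of the tin and spice jar, and I handed the job in at about 9 s.

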